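# Latch the board holder open

### The job

To ready the empty board holder (orange slide) for the next circuit board, push its sprung slide back past the stop pin, then let go, so that the spring brings it back against the pin and it stays there by itself, half open. Only push: nothing is to be lifted or carried. Leave the loaded holder (grey slide) shut and the loose things on the mat where they are.

Things in the scene. Friction and masses are not known exactly. Their poses are not given: they have to be found in the camera images.
- holder: The empty board holder, fixed: aluminium base plate 200 (x) x 130 (y) x 10 mm with an orange sprung slide. Origin: centre of its underside, on the bench. +x is the way the slide is pushed (away from the robot, up to 17 deg askew), +y to the left, z up. Dark front lip at x -100 to -88 mm, top 22 mm above the bench; rear end plate at x 88 to 100, top 32. Black pin block at x 30, y 88 mm, top 35.
- slide (a joint): Travel of the orange slide, m, along the holder's +x: 0 shut on the front lip, 0.080 rear stop. A spring pulls it to 0: 4 N at 0, 10.4 N at 0.080, up to 3 N more at 0.030 to 0.042, where a ramped tooth on its left flank pushes the stop pin aside. The tooth is past the pin at 0.051: let go beyond 0.054, it returns and rests on the pin at 0.050 (latched). Let go before, it springs shut.
- slide_face (a point): Where to push: on the upper front face (black rubber) of the orange slide, mid-width, 37 mm above the bench; moves with the slide. Axes as the holder's. The slide is a block 90 (x) x 110 (y) mm, from 12 to 52 mm above the bench, too big to grip. Its face is upright, square to x, and free to reach above the lip (22 to 52 mm above the bench) at every travel.
- stop_pin (a joint): Sideways travel of the sprung stop pin in m: 0 = out, in the tooth's way; up to 0.009 pushed back into its block by the tooth. It works by itself (1.3 N at 0, 3.5 N at 0.009) and need not be touched.
- stop_pin_head (a point): Top of the red head (11 mm wide) on the upright brass stop pin (8 mm thick), 47 mm above the bench, beside the orange slide's left flank.
- loaded_holder: The other board holder, fixed to the bench, of the same size and axes and origin as the empty one, but with a grey slide that is clamped on a narrow green board (30 x 100 mm), its front face at x = -62 mm. To be left alone.
- other_slide (a joint): Travel of the grey slide in m along its holder's +x: 0 = clamped on its board, 0.054 = rear stop. Must stay at 0.
- flux: Loose small bottle with red cap, 40 mm across, 85 mm high; origin at the centre of its underside. Bystander.
- screw_cup: Loose white bowl, 64 mm across, 35 mm high; origin at the centre of its underside. Bystander.
- driver: Loose yellow-handled screwdriver, 150 mm long, lying along its x axis (handle to -x) on the mat left of the holders, under 35 mm high; origin near its middle, at the underside. Bystander.
- spare_board: Loose green circuit board 70 x 110 mm, 4 mm thick (parts on it up to 7 mm), lying flat; origin at the centre of its underside. Bystander.

How it is judged:
On the way, in this order (a step that is already met when the one before it is completed fails the run):
1. the orange slide has been pushed back past the stop pin (more than 50.8 mm), with the pin sprung out again (value of joint slide above 0.0508 m and value of joint stop_pin below 0.002 m).
2. the orange slide has come back onto the pin and is untouched (value of joint slide between 0.047 and 0.0506 m and contact force between the fingers and slide below 0.1 N), for 0.2 s.
At the end, for the whole second after the job is handed in: The orange slide rests on the sprung-out stop pin (travel 47 to 51.3 mm, pin within 2 mm of fully out), at rest; the grey slide is within 4 mm of shut; the loose things are within 20 mm of where they began (value of joint slide between 0.047 and 0.0513 m and value of joint stop_pin below 0.002 m and velocity of joint slide between -0.005 and 0.005 m/s and value of joint other_slide below 0.004 m and distance of each of flux, screw_cup, driver, spare_board from where it was at the start of the episode below 0.02 m); the robot touches nothing.
It fails at once if the grey slide of the loaded holder is pushed open (more than 8 mm) (value of joint other_slide above 0.008 m).
It fails at once if a loose bystander is lifted, carried or shoved (more than 20 mm) (distance of any of flux, screw_cup, driver, spare_board from where it was at the start of the episode above 0.02 m).
It also fails if it takes over 38 s, if anything falls off the work surface, if the arm or the gripper's body presses on something with over 40 N, if the wrist force passes 120 N, or if a joint passes its speed limit or range.

### The arm

A 6-joint arm with a two-finger parallel gripper is mounted at the origin on the work surface. World frame = base frame: x ahead of the robot, y to its left, z up, the work surface at z = 0. Lengths are in m, angles in rad, forces in N, time in s.
With the tool pointing down it reaches from about 0.375 to 0.975 m from the base axis. Payload 3.8 kg.
Tool frame: the origin (TCP) lies midway between the tips of the shut fingers; the grasp point (between the pads) lies 19 mm behind it; z points along the fingers, y is the line along which they close (so a half turn about z gives the same grasp; the last joint's range is limited). The gripper opens to 85 mm and grips with 20 to 120 N. Pads are 22 mm wide; open, the fingers measure 114 mm over their backs; the gripper's body (76 mm by 85 mm) begins 54 mm behind the grasp point. The pads swing forward as they close: fully open they stand 13 mm farther back than shut.
Start: joints at [-1.23, 0.264, 1.604, -0, 1.274, -0.037], TCP at [0.249, -0.627, 0.231] pointing down, gripper open.
Joint ranges: [-2.63, 2.63], [-0.94, 2.18], [0.31, 2.57], [-1.31, 4.45], [0, 2.66], [-2.55, 2.55]. Speed limits (rad/s): [2.57, 2.57, 3.14, 3.14, 3.14, 3.14].

### API

Orientations are given as a rotation vector (axis times angle).
In Python, from workcell import sensors, viewer, job gives the robot as it stands.
- The arm moves only by the shell command python3 -m inch 'ROWS' [FORCE]. ROWS is JSON, one flat list of numbers, 7 for each row, row after row: the shift along the tool's x, y, z in mm, then the turn, a rotation vector about the tool's x, y, z in degrees, then the finger opening in mm, from 0 to 85.4. A call has exactly 8 rows; each row shifts and turns the commanded pose from where the row before left it, along the tool's axes as they then stand; what a row does not reach is not made up. A row lasts 1/10 s, in which the tool goes at most 50 mm and 8.59 degrees, less where a joint would pass 70% of its speed; a pose out of reach is approached as far as the arm can. A call is refused whole if a number of a shift passes 50 or a number of a turn 8.59, either way. A call with a gripper value outside its range is refused whole. The fingers move at their own pace and stop on an object; FORCE is the grip in N (left out, the last holds). Time passes only in rows, so rows that do not move let the fingers close, or fill a call up. It gives the time, the measured TCP pose, the force, the opening and the grip force at its end, in the units of the state.
- sensors.read_state(): the state, without advancing time (a new reading comes with each control period).
- viewer.read_camera(name): name is "side" or "top"; returns the picture (480x640x3 uint8, red, green, blue); there is no depth.
- viewer.camera_params(name): a dict with "K" (3x3 intrinsics, pixels), "world_to_cam" (4x4, takes a point from world to camera coordinates). Camera axes: x right, y down, z forward; pixel columns grow to the right and rows downward; lengths in m; the calibration is good to about 2 mm. A picture is of the moment at which its call begins. camera_params takes no time and is no camera call.
- job.finish_job(): hands the job in; it is judged then, once.
The state is a dict: "time": time; "q": joint angles; "joint_vel": joint speeds; "joint_torque": joint torques, N m; "tool_pos": TCP position; "tcp_rot": TCP orientation; "wrist_force": force on the tool from outside, world axes, zero at the start; "torque": the same for the moment, N m; "width": opening from 0.0 (shut) to 1.0 (fully open); "grip_force": force on a finger pad.
Only numpy, scipy, OpenCV 4.12 (cv2) and the standard library are available. Lean on these libraries where they do the work, as an engineer would, in place of code of your own. Each camera call takes 0.05 s, during which the arm holds its last target. There are 200 camera calls.

## Working session

There is one attempt and no reset: what is moved stays moved. The work goes in short steps, Python scripts to look and compute and a shell command to move; the robot and the scene stay as the last step left them, time stands still between calls to the robot, and variables do not carry over. Pictures are saved under pics/ and viewed, at most 10 in all, crops included, and the job is handed in when it is done.

```bash
mkdir -p pics; python3 - <<'E'
from workcell import sensors, viewer
import cv2
for n in("top","side"):
    cv2.imwrite(f"pics/{n}0.png",viewer.read_camera(n)[:,:,::-1]); p=viewer.camera_params(n); print(p)
s=sensors.read_state();print(s)
E
```

```text
{'K': array([[467.35504645,   0.        , 314.98812585],
       [  0.        , 467.35504645, 236.46093295],
       [  0.        ,   0.        ,   1.        ]]), 'world_to_cam': array([[-0.01686459, -0.99934919, -0.03188712,  0.02737661],
       [-0.99846845,  0.01851323, -0.05213456,  0.53438486],
       [ 0.05269097,  0.03095905, -0.99813085,  1.1348187 ],
       [ 0.        ,  0.        ,  0.        ,  1.        ]])}
{'K': array([[465.95391469,   0.        , 318.8067715 ],
       [  0.        , 465.95391469, 240.32178429],
       [  0.        ,   0.        ,   1.        ]]), 'world_to_cam': array([[ 0.99815081, -0.0591322 , -0.01408358, -0.5533961 ],
       [-0.04511752, -0.56543552, -0.82355758,  0.07550631],
       [ 0.04073541,  0.82267008, -0.56705782,  0.99697844],
       [ 0.        ,  0.        ,  0.        ,  1.        ]])}
{'time': 0.1, 'q': array([-1.22991872e+00,  2.64688693e-01,  1.60524895e+00, -9.92626971e-06,
        1.27374734e+00, -3.69065691e-02]), 'joint_vel': array([ 0.00192364, -0.00164248, -0.00383218, -0.00074979,  0.00082375,
        0.00054828]), 'joint_torque': array([ 2.24060141e-04, -5.16708112e+01, -3.68589342e+01,  4.88470448e-06,
        6.30678929e-03, -1.31876308e-05]), 'tool_pos': array([ 0.24874478, -0.62676258,  0.23007301]), 'tcp_rot': array([-3.08368183e+00, -5.89515789e-01,  5.11993906e-04]), 'wrist_force': array([-0.32329421,  0.39123097, -0.36666416]), 'torque': array([-0.01583405,  0.01614105,  0.00097627]), 'grip_force': 0.0, 'width': 0.9985168884870818}
```

View pics/top0.png

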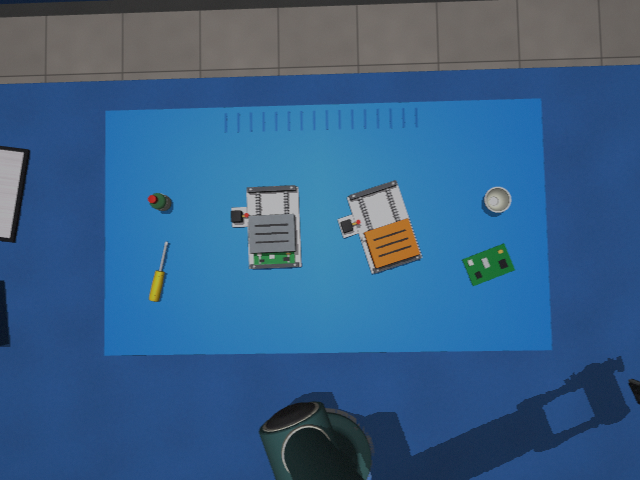

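View pics/side0.png

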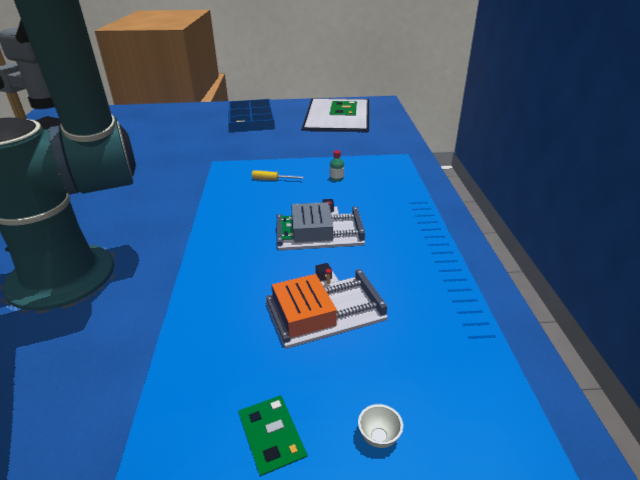

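The top view shows the orange slide at about (392,243) and the grey holder to its left at (272,230). In the side view the orange slide is at about (304,304). I'll enlarge the top view.

```bash
python3 - <<'E'
import cv2
a=cv2.imread("pics/top0.png")[175:280,330:435]
b=cv2.imread("pics/side0.png")[260:350,255:395]
cv2.imwrite("pics/c1.png",cv2.resize(a,None,fx=5.5,fy=5.5,interpolation=cv2.INTER_CUBIC))
E
```

```text
(no output)
```

View pics/c1.png

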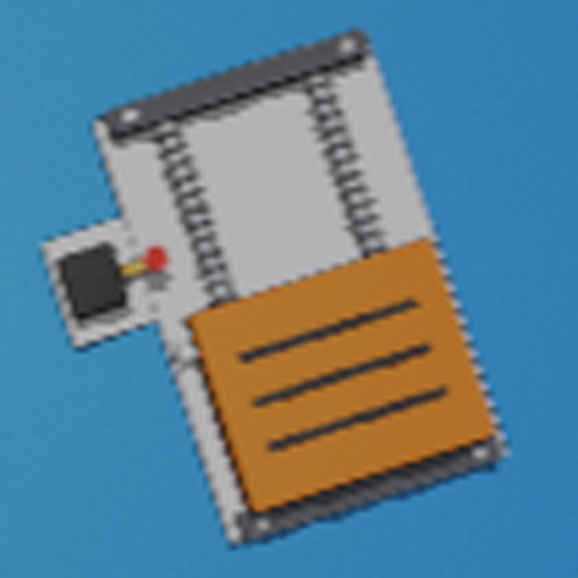

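Orange top corners in the crop: rear-left (188,318), rear-right (432,238), front-right (497,437), front-left (252,512). The red pin head is at (154,258).

```bash
cat > h.py <<'E'
import numpy as np
from workcell import viewer
from scipy.spatial.transform import Rotation as R
def ray(n,u,v,z):
    p=viewer.camera_params(n);T=p["world_to_cam"];c=-T[:3,:3].T@T[:3,3]
    d=T[:3,:3].T@np.linalg.solve(p["K"],[u,v,1]);return c+d*(z-c[2])/d[2]
def proj(n,P):
    p=viewer.camera_params(n);q=p["K"]@(p["world_to_cam"]@np.r_[P,1])[:3];return q[:2]/q[2]
E
python3 - <<'E'
from h import *
from workcell import sensors
f=lambda u,v,z:ray("top",330+(u+.5)/5.5-.5,175+(v+.5)/5.5-.5,z)
BL,BR,FR,FL=[f(u,v,.052) for u,v in((188,318),(432,238),(497,437),(252,512))]
print(BL,BR,FR,FL,[np.linalg.norm(a-b) for a,b in((BL,BR),(FL,FR),(BL,FL),(BR,FR))])
for a,b in((FL,BL),(FR,BR)):print(np.degrees(np.arctan2(*(b-a)[1::-1])))
for a,b in((BR,BL),(FR,FL)):print(np.degrees(np.arctan2(*(b-a)[1::-1]))-90)
m=(FL+FR)/2;yaw=np.arctan2(*((BL+BR)/2-m)[1::-1]);print("face",m,"yaw",np.degrees(yaw))
pin=f(154,258,.047);R2=R.from_euler('z',yaw).inv();print("pin",pin,"rel face",R2.apply(pin-m))
for P in(BL,BR,FR,FL,pin):print(proj("side",P))
s=sensors.read_state();print(R.from_rotvec(s["tcp_rot"]).as_matrix().round(3))
E
```

```text
[ 0.54027455 -0.09914831  0.052     ] [ 0.57280314 -0.2046627   0.052     ] [ 0.48671852 -0.23001945  0.052     ] [ 0.45637377 -0.12467145  0.052     ] [np.float64(0.11041465800833868), np.float64(0.10963122414290846), np.float64(0.08769704106028026), np.float64(0.08974144068454697)]
16.920090061651937
16.41265930990611
17.13378793807155
16.06867262869804
face [ 0.47154615 -0.17734545  0.052     ] yaw 16.663451424692155
pin [ 0.56691953 -0.08539108  0.047     ] rel face [ 0.11773611  0.06074454 -0.005     ]
[314.19302335 273.35533488]
[335.64300799 309.75777841]
[286.86594042 322.51619097]
[270.6953385  283.87558045]
[327.31782198 270.35545873]
[[ 0.929  0.369 -0.001]
 [ 0.369 -0.929  0.002]
 [ 0.    -0.002 -1.   ]]
```

```bash
python3 -m inch '[0,0,0,0,0,5,0, 19,-24,0,0,0,0,0, 19,-24,0,0,0,0,0, 19,-24,0,0,0,0,0, 19,-24,0,0,0,0,0, 19,-24,0,0,0,0,0, 19,-24,0,0,0,0,0, 19,-24,0,0,0,0,0]'
python3 -m inch '[19,-25,0,0,0,0,0, 19,-25,0,0,0,0,0, 19,-25,0,0,0,0,0, 19,-25,0,0,0,0,0, 19,-25,0,0,0,0,0, 19,-25,0,0,0,0,0, 19,-25,0,0,0,0,0, 16,-25,0,0,0,0,0]'
python3 - <<'E'
from h import *
from workcell import sensors
s=sensors.read_state();M=R.from_rotvec(s["tcp_rot"]).as_matrix();print(s["tool_pos"],M.round(3))
print((M.T@(np.array([.4715,-.1773,.037])-s["tool_pos"]))*1000)
E
```

```text
time: 0.9
tool_pos: [0.3284, -0.4268, 0.2307]
tcp_rot: [-3.108, -0.454, 0.001]
wrist_force: [-0.4, -0.6, 0.4]
width: -0.002
grip_force: 0.0
time: 1.7
tool_pos: [0.4138, -0.1926, 0.2309]
tcp_rot: [-3.108, -0.455, 0.0]
wrist_force: [1.0, -0.4, -0.3]
width: -0.002
grip_force: 0.0
[ 0.41384683 -0.19259013  0.2309285 ] [[ 0.958  0.287 -0.   ]
 [ 0.287 -0.958  0.   ]
 [-0.    -0.    -1.   ]]
[ 59.66358607   1.95805618 193.91328305]
```

```bash
python3 -m inch '[0,2,30,0,0,0,0, 0,0,40,0,0,0,0, 0,0,40,0,0,0,0, 0,0,40,0,0,0,0, 0,0,30,0,0,0,0, 0,0,15,0,0,0,0, 0,0,4,0,0,0,0, 0,0,0,0,0,0,0]'
python3 - <<'E'
from workcell import viewer
import cv2
a=viewer.read_camera("side")[:,:,::-1][200:360,210:410]
cv2.imwrite("pics/c2.png",cv2.resize(a,None,fx=3.7,fy=3.7,interpolation=cv2.INTER_CUBIC))
E
```

```text
time: 2.5
tool_pos: [0.4137, -0.1956, 0.0317]
tcp_rot: [-3.107, -0.455, 0.002]
wrist_force: [0.5, -0.0, 0.1]
width: -0.001
grip_force: 0.0
```

View pics/c2.png

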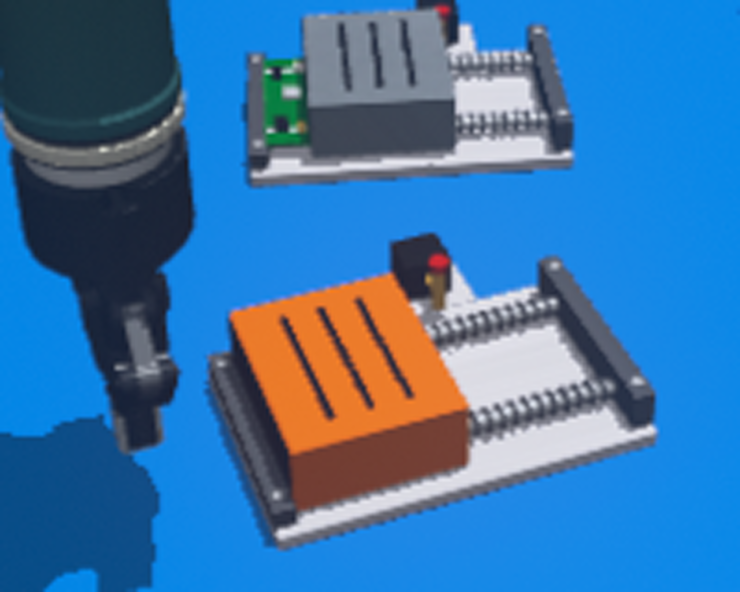

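The picture shows the closed fingers (tip at crop pixel (138,440)) in front of the lip, about mid-width of the slide and clear of it. Contact should come after about 49 mm of forward travel.

```bash
python3 -m inch '[10,0,0,0,0,0,0, 10,0,0,0,0,0,0, 10,0,0,0,0,0,0, 5,0,0,0,0,0,0, 5,0,0,0,0,0,0, 5,0,0,0,0,0,0, 5,0,0,0,0,0,0, 5,0,0,0,0,0,0]'
python3 -m inch '[5,0,0,0,0,0,0, 5,0,0,0,0,0,0, 5,0,0,0,0,0,0, 5,0,0,0,0,0,0, 5,0,0,0,0,0,0, 5,0,0,0,0,0,0, 0,0,0,0,0,0,0, 0,0,0,0,0,0,0]'
python3 - <<'E'
from h import *
from workcell import sensors
s=sensors.read_state();M=R.from_rotvec(s["tcp_rot"]).as_matrix()
print((M.T@(np.array([.4715,-.1773,.037])-s["tool_pos"]))*1000, M.T@s["wrist_force"])
E
```

```text
time: 3.35
tool_pos: [0.4661, -0.1802, 0.0321]
tcp_rot: [-3.108, -0.456, 0.004]
wrist_force: [-5.0, -2.9, 3.1]
width: -0.001
grip_force: 2.7
time: 4.15
tool_pos: [0.4937, -0.1718, 0.032]
tcp_rot: [-3.108, -0.455, 0.007]
wrist_force: [-8.0, -3.0, 5.0]
width: 0.002
grip_force: 3.7
[-22.86721718  -1.13312859  -4.8960048 ] [-8.52682503  0.54820163 -5.00422945]
```

```bash
python3 -m inch '[5,0,0,0,0,0,0, 5,0,0,0,0,0,0, 5,0,0,0,0,0,0, 5,0,0,0,0,0,0, 5,0,0,0,0,0,0, 5,0,0,0,0,0,0, 0,0,0,0,0,0,0, 0,0,0,0,0,0,0]'
python3 - <<'E'
from h import *
from workcell import sensors
import cv2
s=sensors.read_state();M=R.from_rotvec(s["tcp_rot"]).as_matrix()
print((M.T@(np.array([.4715,-.1773,.037])-s["tool_pos"]))*1000, M.T@s["wrist_force"])
a=viewer.read_camera("side")[:,:,::-1][200:360,210:410]
cv2.imwrite("pics/c3.png",cv2.resize(a,None,fx=3.7,fy=3.7,interpolation=cv2.INTER_CUBIC))
E
```

```text
time: 4.95
tool_pos: [0.5219, -0.1632, 0.0318]
tcp_rot: [-3.107, -0.456, 0.009]
wrist_force: [-8.5, -3.0, 6.2]
width: 0.0
grip_force: 4.4
[-52.30952423  -0.95188288  -4.90913661] [-9.06794859  0.4100676  -6.18565599]
```

View pics/c3.png

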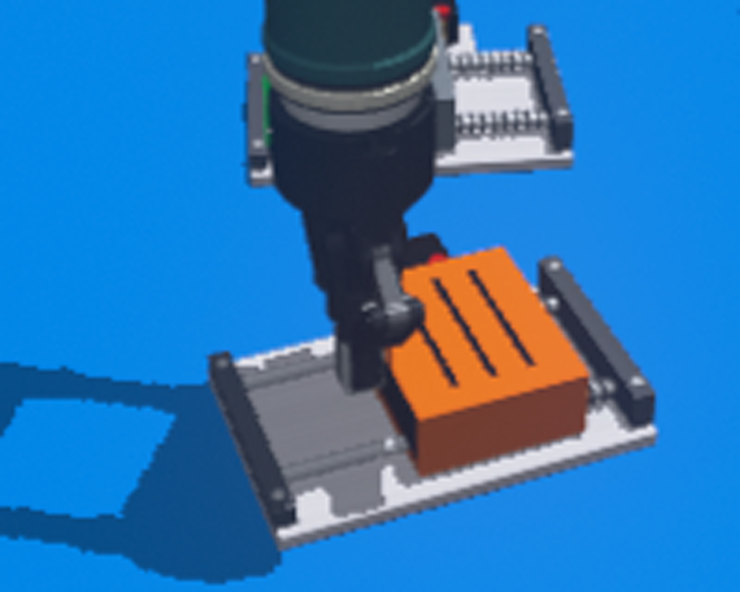

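The slide has moved well back: its top front-right corner is at crop pixel (415,418). The force of 9 N gives about 63 mm of travel, past the tooth. Now I'll back off.

```bash
python3 -m inch '[-4,0,0,0,0,0,0, -4,0,0,0,0,0,0, -4,0,0,0,0,0,0, -4,0,0,0,0,0,0, -6,0,0,0,0,0,0, -8,0,0,0,0,0,0, 0,0,0,0,0,0,0, 0,0,0,0,0,0,0]'
python3 -m inch '[-2,0,0,0,0,0,0, 0,0,-20,0,0,0,0, 0,0,-30,0,0,0,0, 0,0,-30,0,0,0,0, -30,0,-30,0,0,0,0, -30,0,0,0,0,0,0, -30,0,0,0,0,0,0, 0,0,0,0,0,0,0]'
python3 - <<'E'
from h import *
import cv2
for n,(x,y) in dict(side=(210,200),top=(300,150)).items():
    a=viewer.read_camera(n)[:,:,::-1][y:y+160,x:x+200]
    if n=="side": o=a
    else: o=np.hstack([o,a])
cv2.imwrite("pics/c4.png",cv2.resize(o,None,fx=2,fy=2,interpolation=cv2.INTER_CUBIC))
E
```

```text
time: 5.8
tool_pos: [0.4958, -0.1717, 0.0323]
tcp_rot: [3.109, 0.454, 0.001]
wrist_force: [-0.4, 0.3, 0.0]
width: 0.001
grip_force: 0.0
time: 6.6
tool_pos: [0.4049, -0.1981, 0.1422]
tcp_rot: [-3.109, -0.452, 0.002]
wrist_force: [-0.2, 0.4, -0.1]
width: -0.001
grip_force: 0.0
```

View pics/c4.png

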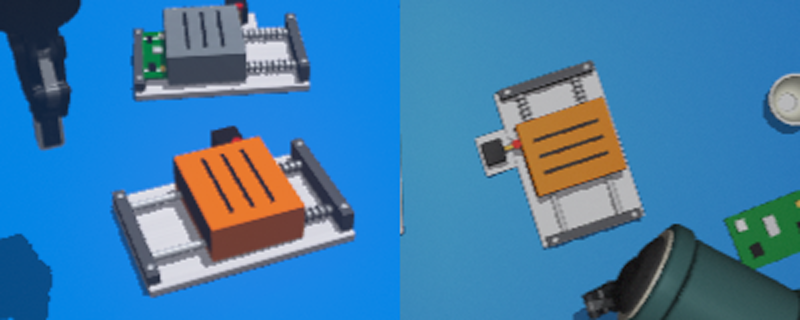

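The orange slide stands half open against the pin (red head at about (517,145) in the right half). The grey slide is still shut, the bystanders in view look undisturbed, and the arm is clear.

```bash
python3 -c "
from workcell import job;print(job.finish_job())"
```

```text
the job is handed in; nothing more can be done
None
```

I pushed the orange slide back to about 63 mm and let go; the last pictures show it resting half open against the stop pin, with the grey slide still shut and the arm clear, and the job is handed in (no verdict was returned).

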